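# Draw a ceramic plate home in its holder and bolt it in

## Robot

A 6-joint arm with a two-finger parallel gripper is mounted at the origin on a cart in front of the work surface, level with it; the furniture and walls round the work are solid. World frame = base frame: x ahead of the robot, y to its left, z up, the work surface at z = 0. Lengths are in m, angles in degrees, forces in N, time in s.
With the tool pointing down it reaches from about 0.35 to 0.975 m from the base axis. Payload 7.1 kg.
Tool frame: the origin (TCP) lies at the very end of the fingers, on their centre line; the grasp point (between the pads) lies behind it (hold_point_z is the z of the grasp point in the tool frame, in m); z points along the fingers, y is the line along which they close (so a half turn about z gives the same grasp; the last joint's range is limited). The gripper opens to 88 mm and grips with 3 to 60 N. Pads are 20 mm wide; open, the fingers measure 115 mm over their backs; the gripper's body (75 mm by 178 mm) begins 61 mm behind the grasp point.
Start: joints at [-66.463, 24.242, 93.386, -0, 62.372, -1.089], TCP at [0.26, -0.568, 0.223] pointing down, gripper open.
Joint ranges: [-172.04, 172.04], [-51.8, 120.97], [4.93, 147.93], [-75.15, 255.16], [6.16, 154.13], [-145.62, 145.62]. Speed limits (degrees/s): [136.94, 136.94, 172.46, 180, 180, 180].

## Interface

Orientations are given as a 3x3 rotation matrix whose columns are the frame's x, y, z axes.
In Python, from plant import sense, capture, get_calibration, hand_in, hold_point_z gives the robot as it stands.
- The arm moves only by the tool play_rows, never from a script. Its argument "increments" is one flat list of numbers, 7 for each row, row after row: the shift along the tool's x, y, z in m, then the turn, a rotation vector about the tool's x, y, z in degrees, then the opening, from 0 (shut) to 1 (fully open). A call has 1 to 8 rows; each row shifts and turns the commanded pose from where the row before left it, along the tool's axes as they then stand; what a row does not reach is not made up. A row lasts 1/8 s, in which the tool goes at most 62.5 mm and 10.7 degrees, less where a joint would pass 70% of its speed; a pose out of reach is approached as far as the arm can. A call is refused whole if a number of a shift passes 0.0625 or a number of a turn 10.7, either way. A call with a gripper value outside its range is refused whole. The fingers move at their own pace and stop on an object; "force" is the grip in N (left out, the last holds). Time passes only in rows, so rows that do not move let the fingers close. It gives the time, the measured TCP pose, the force, the opening and the grip force at its end, in the units of the state.
- sense(): the state, without advancing time (a new reading comes with each control period).
- capture(name): name is "scene" or "top" or "wrist"; returns (picture, depth): 480x640x3 uint8, blue, green, red; 480x640 float32, m along the optical axis (not along the pixel's ray), 0 where there is no reading.
- get_calibration(name): a dict with "camera_matrix" (3x3 intrinsics, pixels), "D" ([k1, k2, p1, p2, k3] as OpenCV has them; the pictures are not rectified), "position" and "attitude" of the camera in the world. Camera axes: x right, y up, looking along -z (the intrinsics and any distortion apply to the point x, -y, -z); pixel columns grow to the right and rows downward; lengths in m; the calibration is good to about 2 mm. A picture is of the moment at which its call begins: read the wrist's pose just before it. get_calibration takes no time and is no camera call; for the wrist camera it gives the pose at the moment of the call.
- hand_in(): hands the job in; it is judged then, once.
The state is a dict: "t": time; "joints": joint angles; "joint_velocities": joint speeds; "joint_efforts": joint torques, N m; "ee_pos": TCP position; "eef_rot": TCP orientation; "force": force on the tool from outside, world axes, zero at the start; "moment": the same for the moment, N m; "gripper_width": finger opening in m; "grip_force": force on a finger pad.
Only numpy, scipy, OpenCV 4.12 (cv2) and the standard library are available. Lean on these libraries where they do the work, as an engineer would, in place of code of your own. Each camera call takes 0.05 s, during which the arm holds its last target. There are 200 camera calls.

## Task

The white ceramic plate has been left at the back of the pocket of its grey holder. It lies below the rims, so press on top of it with closed fingertips and draw it toward the robot until it sits fully home against the pocket's front wall; then push the bolt by its steel knob all the way in behind the plate, so that the plate is locked in. The plate is brittle: press lightly, never with more than 20 N, and leave the beaker, the timer and the flask where they stand.

Things in the scene. Friction and masses are not known exactly. Their poses are not given: they have to be found in the camera images.
- holder: Fixed grey plate holder, 200 (x) by 104 mm (y), open pocket 170 (x) by 74 mm (y) centred in it, black slick floor; turned up to 0.3 rad. Origin: centre of its underside, 2 to 8 mm above the worktop (levelling feet). x points from the front wall (nearer the robot) to the back wall, y to the bolt's side, z up. Pocket floor 8 mm, wall tops 19 mm above the origin; walls 15 mm thick.
- front_stop (a point): Foot of the front wall's inner face, at mid-width of the pocket, on the floor: 85 mm to -x of the holder's origin. The plate's front edge touches this face when home.
- bolt_gap (a point): Middle of the 15 mm wide gap in the +y side rail through which the bolt passes: at the rail's inner face, on the pocket floor (x = 28, y = 37 mm from the holder's origin). Outside the rail a bracket with guides up to z = 16 mm carries the bolt, out to y = 118 mm.
- plate: White ceramic plate, loose, 105 (x) by 70 (y) by 8 mm, about 0.3 kg (varies), flat on the pocket floor, its axes along the holder's. Origin: centre of its underside. Matt top (fingertip friction about 0.7), slick pocket floor (about 0.25). Starts with its back edge 1 to 7 mm from the back wall; home, its origin is at x = -32.5 mm in the holder's frame.
- plate_top (a point): Centre of the plate's upper face, 8 mm above its origin (3 mm below the wall tops). Plate and floor are rigid: within about a millimetre of further descent the pressing force rises from nothing to more than the 20 N allowed, so go by the force.
- bolt_knob (a point): Centre of the bolt's upright steel knob, 15 mm diameter, from 21 to 41 mm above the holder's origin, clear of the bracket below it. It moves with the bolt; withdrawn, it is at x = 28, y = 89 mm from the holder's origin.
- bolt (a joint): Travel of the bolt in m, along the holder's -y: 0 withdrawn (starts at 0 to 4 mm), 0.026 fully in. About 1.5 N friction; stays where left. A flat steel bar, 12 mm wide (x = 22 to 34 mm in the holder's frame); unless the plate is within about 2 mm of home its nose strikes the plate's side after a few mm.
- beaker_50: Small glass beaker, 46 mm wide, 58 mm tall, standing beyond the bolt; a bystander. Origin: centre of its base.
- timer: White digital timer, 62 x 66 x 16 mm, lying beside the holder on the side away from the bolt; a bystander. Origin: centre of its underside.
- flask_100: Conical glass flask, 64 mm wide, 105 mm tall, standing behind the holder; a bystander. Origin: centre of its base.

How it is judged:
By the outcome, as a careful person would: the job done as asked, in the order asked, and still so for the second after the job is handed in, with the robot touching nothing.
It also fails if it takes over 58 s, if anything falls off the work surface, if the arm or the gripper's body presses on something with over 40 N, if the wrist force passes 120 N, or if a joint passes its speed limit or range.

## Working session

There is one attempt and no reset: what is moved stays moved. The work goes in short steps, Python scripts to look and compute and a tool call to move; the robot and the scene stay as the last step left them, time stands still between calls to the robot, and variables do not carry over. Pictures are saved under pics/ and viewed, at most 10 in all, crops included, and the job is handed in when it is done.

Besides the shell and the picture viewer there is one more tool, called after "Request:" in YAML: its name, and indented under it one key for each argument. play_rows: Moves the arm, as the interface text tells. Its arguments: {"type":"object","properties":{"increments":{"type":"array"},"force":{"type":"number"}},"required":["increments"]}

```bash
mkdir -p pics; ls; python3 - <<'E'
from plant import *
import cv2,numpy as np
s=sense();print(s['ee_pos'],s['eef_rot'],s['force'],s['gripper_width'],hold_point_z)
a=[]
for n in('scene','top'):
    p,d=capture(n);np.savez('pics/'+n,p=p,d=d);c=get_calibration(n);print(n,c);a.append(p)
cv2.imwrite('pics/top.png',a[1]);cv2.imwrite('pics/scene.png',a[0])
E
```

```text
pics
[ 0.26023203 -0.56764748  0.22191577] [[ 9.09065484e-01  4.16652871e-01 -5.74681708e-04]
 [ 4.16653265e-01 -9.09064447e-01  1.37429449e-03]
 [ 5.01810381e-05 -1.48876670e-03 -9.99998891e-01]] [-0.2445094  -0.41698122 -0.64315901] 0.08765228136683181 -0.0187
scene {'camera_matrix': array([[567.0308538 ,   0.        , 315.97697792],
       [  0.        , 567.0308538 , 237.71689329],
       [  0.        ,   0.        ,   1.        ]]), 'D': array([-0.12230346,  0.        ,  0.        ,  0.        ,  0.        ]), 'position': array([0.14965219, 0.65696856, 0.71921378]), 'attitude': array([[-0.7560351 ,  0.45680543, -0.46876404],
       [-0.65451891, -0.52326905,  0.54570551],
       [ 0.00399153,  0.71938745,  0.69459756]])}
top {'camera_matrix': array([[530.19547923,   0.        , 321.73513444],
       [  0.        , 530.19547923, 242.05085439],
       [  0.        ,   0.        ,   1.        ]]), 'D': array([-0.16252479,  0.        ,  0.        ,  0.        ,  0.        ]), 'position': array([0.41358815, 0.16477345, 0.93960008]), 'attitude': array([[-0.02659702,  0.98210337, -0.18645526],
       [-0.99961932, -0.02476074,  0.01217069],
       [ 0.00733611,  0.18670798,  0.98238807]])}
```

View pics/top.png

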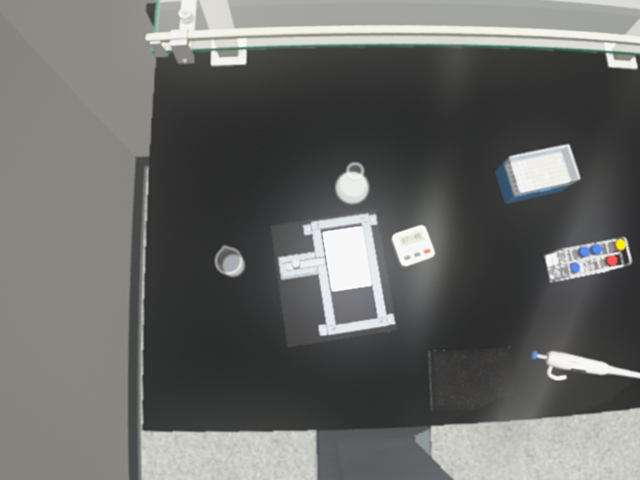

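View pics/scene.png

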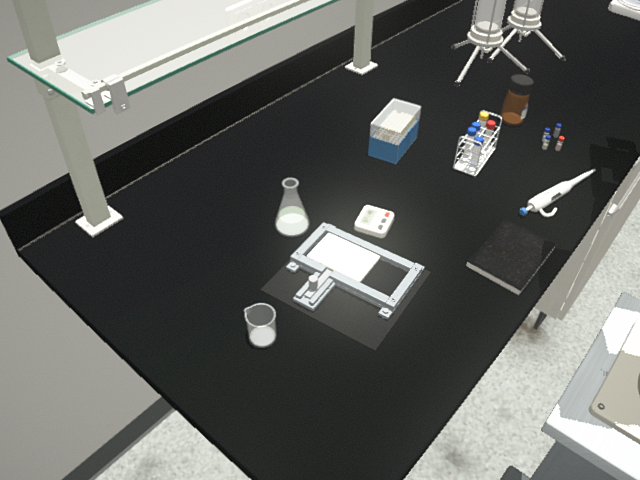

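Top view: the holder spans about (305–395, 215–335), the plate is at (348,258), the knob at about (296,264), the timer at (413,245), the flask at (352,187) and the beaker at (230,262). The robot is at the bottom of the picture, so the plate has to move down toward (358,325).

```bash
cat >h.py <<'E'
import cv2,numpy as np
from plant import *
def cast(c,uv,z):
    uv=np.asarray(uv,float).reshape(-1,1,2)
    n=cv2.undistortPoints(uv,c['camera_matrix'],c['D']).reshape(-1,2)
    r=np.c_[n[:,0],-n[:,1],-np.ones(len(n))]@np.array(c['attitude']).T
    p=np.array(c['position']); return p+r*((z-p[2])/r[:,2])[:,None]
def proj(c,P):
    q=(np.atleast_2d(P)-c['position'])@np.array(c['attitude'])
    q=q*[1,-1,-1]
    return cv2.projectPoints(q,np.zeros(3),np.zeros(3),c['camera_matrix'],c['D'])[0].reshape(-1,2)
E
python3 - <<'E'
from h import *
f=np.load('pics/top.npz');p=f['p'];d=f['d'];c=get_calibration('top')
g=p.min(2)
print(g[258,340:356],g[264,285:330])
roi=np.zeros_like(g);roi[205:345,270:392]=1
for th in(120,225,240):
    m=((g>th)*roi).astype(np.uint8)
    cs,_=cv2.findContours(m,cv2.RETR_EXTERNAL,cv2.CHAIN_APPROX_NONE)
    for k in cs:
        if cv2.contourArea(k)<150: continue
        r=cv2.minAreaRect(k);b=cast(c,cv2.boxPoints(r),.022);print(th,cv2.contourArea(k),r);print(b.round(4).tolist(),'sides',np.linalg.norm(np.diff(b,axis=0),axis=1))
big=cv2.resize(p[205:345,270:400],None,fx=4,fy=4,interpolation=cv2.INTER_CUBIC);cv2.imwrite('pics/crop1.png',big)
E
```

```text
[247 247 247 247 247 247 247 247 247 247 247 247 247 247 247 247] [216 225 233 236 236 231 221 226 236 241 242 244 244 236 218 226 237 240
 240 240 240 240 240 240 240 240 240 240 240 239 238 236 234 232 232 231
 230 226 220 212 184 156 216 252 248]
120 8135.5 ((332.5521545410156, 275.73944091796875), (115.95158386230469, 104.49996948242188), 81.4391098022461)
[[0.6186, 0.2404, 0.022], [0.6425, 0.0557, 0.022], [0.4386, 0.0347, 0.022], [0.4171, 0.2131, 0.022]] sides [0.18623915 0.20490903 0.17967638]
225 242.5 ((363.26922607421875, 324.34613037109375), (7.844645023345947, 58.050376892089844), 78.69007110595703)
[[0.4402, 0.1362, 0.022], [0.4568, 0.0372, 0.022], [0.4434, 0.0351, 0.022], [0.427, 0.1339, 0.022]] sides [0.10038828 0.01348709 0.1002008 ]
225 322.5 ((326.14056396484375, 294.5567626953125), (58.33000564575195, 6.862353324890137), 81.02737426757812)
[[0.5448, 0.1607, 0.022], [0.5464, 0.1488, 0.022], [0.4459, 0.136, 0.022], [0.4444, 0.1477, 0.022]] sides [0.01199668 0.10130703 0.01179821]
225 173.0 ((302.1999816894531, 260.60003662109375), (11.65926456451416, 41.67566680908203), 82.87498474121094)
[[0.5622, 0.2259, 0.022], [0.5695, 0.1532, 0.022], [0.549, 0.1512, 0.022], [0.5417, 0.2236, 0.022]] sides [0.07309008 0.0206729  0.07280666]
225 2927.0 ((353.1486511230469, 272.60455322265625), (94.36614990234375, 48.917911529541016), 80.13418579101562)
[[0.6089, 0.1542, 0.022], [0.622, 0.0681, 0.022], [0.4569, 0.047, 0.022], [0.445, 0.1307, 0.022]] sides [0.08708045 0.16646439 0.08458607]
240 2289.5 ((346.8150329589844, 258.29766845703125), (59.68244552612305, 40.14310073852539), 81.25383758544922)
[[0.6061, 0.1517, 0.022], [0.6154, 0.081, 0.022], [0.51, 0.0694, 0.022], [0.5012, 0.1387, 0.022]] sides [0.07131821 0.1060477  0.06993241]
```

View pics/crop1.png

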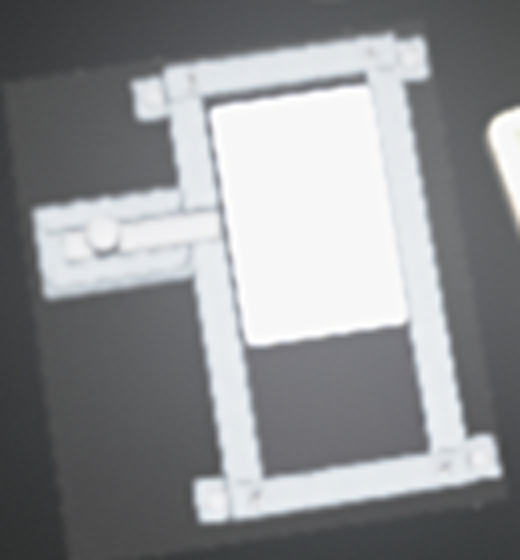

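The crop shows the plate at crop corners (212,105)–(405,320) and the knob at crop (103,235), i.e. picture (296,264). Plate centre is about (0.558, 0.110), its sides cast to 106 x 71 mm (given: 105 x 70), and the yaw is about 6.6°. I'll approach with the fingers closing.

Request:
play_rows:
  increments: [0.038,-0.0355,0,0,0,0,0,0.038,-0.0355,0,0,0,0,0,0.038,-0.0355,0,0,0,0,0,0.038,-0.0355,0,0,0,0,0,0.038,-0.0355,0,0,0,0,0,0.038,-0.0355,0,0,0,0,0,0.038,-0.0355,0,0,0,0,0]
  force: 20

```text
t: 0.98
ee_pos: [0.399, -0.2298, 0.2226]
eef_rot: [[0.909, 0.416, -0.0], [0.416, -0.909, 0.0], [-0.0, -0.0, -1.0]]
force: [1.0, 0.3, -0.1]
gripper_width: 0.0217
grip_force: 0.0
```

Request:
play_rows:
  increments: [0.038,-0.0355,0,0,0,0,0,0.038,-0.0355,0,0,0,0,0,0.038,-0.0355,0,0,0,0,0,0.038,-0.0355,0,0,0,0,0,0.038,-0.0355,0,0,0,0,0,0.038,-0.0355,0,0,0,9,0,0.03,-0.044,0,0,0,9,0,0,0,0,0,0,0,0]

```text
t: 1.98
ee_pos: [0.5349, 0.1105, 0.2223]
eef_rot: [[0.993, 0.118, 0.0], [0.118, -0.993, 0.0], [0.0, -0.0, -1.0]]
force: [-0.5, -0.8, -0.0]
gripper_width: 0.0007
grip_force: 0.0
```

```bash
python3 - <<'E'
from h import *
s=sense();print(s['t'],s['ee_pos'],s['eef_rot'],s['force'],s['gripper_width'])
c=get_calibration('wrist');p,d=capture('wrist');np.savez('pics/w1',p=p,d=d,**{k:c[k] for k in c});print(c)
cv2.imwrite('pics/w1.png',p)
E
```

```text
1.975 [0.53488506 0.11053256 0.22234582] [[ 9.92964610e-01  1.18411403e-01  1.51203499e-04]
 [ 1.18411337e-01 -9.92964552e-01  3.92866364e-04]
 [ 1.96659573e-04 -3.72198188e-04 -9.99999911e-01]] [-0.46295732 -0.82648683 -0.03781022] 0.0006546466109465062
{'camera_matrix': array([[332.29088368,   0.        , 316.6955925 ],
       [  0.        , 332.29088368, 243.79000592],
       [  0.        ,   0.        ,   1.        ]]), 'D': array([-0.05197872,  0.        ,  0.        ,  0.        ,  0.        ]), 'position': array([0.60505109, 0.11925308, 0.38247083]), 'attitude': array([[ 1.19787158e-01,  9.58189741e-01,  2.59852760e-01],
       [-9.92799359e-01,  1.15791786e-01,  3.06870407e-02],
       [-6.84807672e-04, -2.61657567e-01,  9.65160530e-01]])}
```

View pics/w1.png

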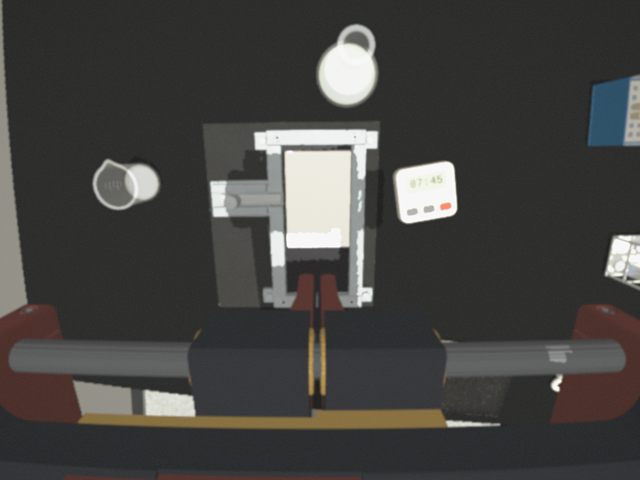

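Wrist view: the plate spans (285–350, 151–248), the knob is at (231,202), and the closed fingertips are at about (318,278), just in front of the plate. The timer, beaker and flask are clear.

```bash
python3 - <<'E'
from h import *
f=np.load('pics/w1.npz');p=f['p'];d=f['d'];c={k:f[k] for k in('camera_matrix','D','position','attitude')}
def pts(u,v):
    n=cv2.undistortPoints(np.array([[[u,v]]],float),c['camera_matrix'],c['D'])[0,0];z=d[v,u]
    return c['position']+c['attitude']@np.array([n[0]*z,-n[1]*z,-z])
for nm,(a,b,w,h) in dict(plate=(300,170,35,60),floor=(295,256,10,10),rrail=(353,170,6,60),lrail=(274,215,6,60),table=(385,230,8,40),back=(280,134,60,6),knob=(228,198,8,8)).items():
    q=np.array([pts(u,v) for u in range(a,a+w) for v in range(b,b+h) if d[v,u]>0]);print(nm,np.median(q,0).round(4),np.percentile(q[:,2],[5,95]).round(4))
hsv=cv2.cvtColor(p,cv2.COLOR_BGR2HSV)
g=p.min(2);roi=np.zeros_like(g);roi[140:262,282:355]=1
m=((g>190)*roi).astype(np.uint8);m=cv2.morphologyEx(m,cv2.MORPH_OPEN,np.ones((7,7)))
k=max(cv2.findContours(m,0,cv2.CHAIN_APPROX_NONE)[0],key=cv2.contourArea);b=cast(c,cv2.boxPoints(cv2.minAreaRect(k)),.021)
print(b.round(4).tolist(),b.mean(0),np.linalg.norm(np.diff(b,axis=0),axis=1))
cv2.imwrite('pics/w1c.png',cv2.resize(p[120:310,200:385],None,fx=3,fy=3,interpolation=cv2.INTER_CUBIC))
E
```

```text
plate [0.5572 0.1133 0.0204] [0.0192 0.0217]
floor [0.4829 0.125  0.0127] [0.0114 0.0141]
rrail [0.5627 0.0721 0.0234] [0.0222 0.0246]
lrail [0.5024 0.1525 0.0235] [0.0223 0.0247]
table [ 0.5048  0.02   -0.002 ] [-0.0033 -0.0007]
back [0.6217 0.1294 0.0236] [0.0223 0.0249]
knob [0.5483 0.2002 0.0456] [0.0444 0.0467]
[[0.6042, 0.153, 0.021], [0.6122, 0.0861, 0.021], [0.5084, 0.0711, 0.021], [0.4997, 0.1429, 0.021]] [0.55612099 0.11326608 0.021     ] [0.06734325 0.10494608 0.07235791]
```

View pics/w1c.png

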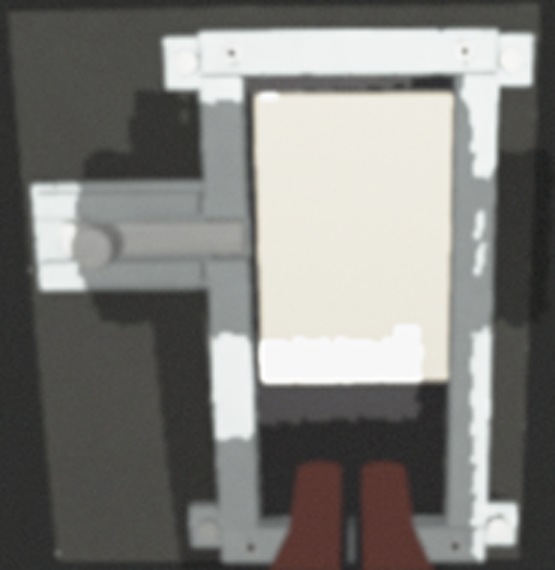

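Depth puts the plate top at z about 0.020–0.0225 and the wall tops at about 0.0245. The tool yaw already matches the holder. I'll move over the plate centre and descend.

Request:
play_rows:
  increments: [0.02,0,0.04,0,0,0,0,0,0,0.05,0,0,0,0,0,0,0.05,0,0,0,0,0,0,0.03,0,0,0,0,0,0,0.018,0,0,0,0,0,0,0.006,0,0,0,0,0,0,0,0,0,0,0,0,0,0,0,0,0,0]

```text
t: 3.02
ee_pos: [0.555, 0.1101, 0.0299]
eef_rot: [[0.993, 0.116, 0.002], [0.116, -0.993, 0.0], [0.002, -0.0, -1.0]]
force: [0.2, -0.0, -0.2]
gripper_width: 0.0009
grip_force: 0.0
```

Request:
play_rows:
  increments: [0,0,0.001,0,0,0,0,0,0,0.001,0,0,0,0,0,0,0.001,0,0,0,0,0,0,0,0,0,0,0]

```text
t: 3.52
ee_pos: [0.554, 0.11, 0.0256]
eef_rot: [[0.993, 0.115, -0.0], [0.115, -0.993, -0.0], [-0.0, 0.0, -1.0]]
force: [0.1, 0.3, -0.5]
gripper_width: 0.0006
grip_force: 0.0
```

Request:
play_rows:
  increments: [0,-0.002,0.0005,0,0,0,0,0,0,0.0005,0,0,0,0,0,0,0.0005,0,0,0,0,0,0,0,0,0,0,0]

```text
t: 4.03
ee_pos: [0.5539, 0.112, 0.0241]
eef_rot: [[0.993, 0.115, -0.0], [0.115, -0.993, -0.0], [-0.0, 0.0, -1.0]]
force: [0.3, 0.1, 0.4]
gripper_width: 0.0005
grip_force: 0.0
```

Request:
play_rows:
  increments: [0,0,0.0005,0,0,0,0,0,0,0,0,0,0,0]

```text
t: 4.28
ee_pos: [0.5539, 0.112, 0.0236]
eef_rot: [[0.993, 0.115, -0.0], [0.115, -0.993, -0.0], [-0.0, 0.0, -1.0]]
force: [-0.4, -0.5, -0.1]
gripper_width: 0.0009
grip_force: 0.0
```

Request:
play_rows:
  increments: [0,0,0.0004,0,0,0,0,0,0,0,0,0,0,0]

```text
t: 4.53
ee_pos: [0.5539, 0.112, 0.0233]
eef_rot: [[0.993, 0.115, -0.0], [0.115, -0.993, -0.0], [-0.0, 0.0, -1.0]]
force: [-0.5, -0.2, -0.2]
gripper_width: 0.0003
grip_force: 0.0
```

Request:
play_rows:
  increments: [0,0,0.0003,0,0,0,0,0,0,0,0,0,0,0]

```text
t: 4.78
ee_pos: [0.5539, 0.112, 0.023]
eef_rot: [[0.993, 0.115, -0.0], [0.115, -0.993, 0.0], [-0.0, -0.0, -1.0]]
force: [-0.5, 0.0, -0.4]
gripper_width: 0.0005
grip_force: 0.0
```

Request:
play_rows:
  increments: [0,0,0.0002,0,0,0,0,0,0,0,0,0,0,0]

```text
t: 5.03
ee_pos: [0.5539, 0.112, 0.0228]
eef_rot: [[0.993, 0.115, -0.0], [0.115, -0.993, -0.0], [-0.0, 0.0, -1.0]]
force: [-0.9, 0.2, 1.9]
gripper_width: 0.0005
grip_force: 0.7
```

Request:
play_rows:
  increments: [0,0,0.0001,0,0,0,0,0,0,0,0,0,0,0]

```text
t: 5.28
ee_pos: [0.5539, 0.112, 0.0228]
eef_rot: [[0.993, 0.115, 0.0], [0.115, -0.993, -0.0], [0.0, 0.0, -1.0]]
force: [-1.0, -0.6, 3.9]
gripper_width: -0.0
grip_force: 1.9
```

Request:
play_rows:
  increments: [0,0,0.0001,0,0,0,0,0,0,0,0,0,0,0]

```text
t: 5.52
ee_pos: [0.5539, 0.112, 0.0228]
eef_rot: [[0.993, 0.115, 0.0], [0.115, -0.993, 0.0], [0.0, -0.0, -1.0]]
force: [-1.6, -0.9, 4.9]
gripper_width: 0.0002
grip_force: 2.7
```

Request:
play_rows:
  increments: [0,0,0.00015,0,0,0,0,0,0,0,0,0,0,0]

```text
t: 5.78
ee_pos: [0.5539, 0.112, 0.0228]
eef_rot: [[0.993, 0.115, 0.0], [0.115, -0.993, 0.0], [0.0, -0.0, -1.0]]
force: [-2.2, -0.9, 7.0]
gripper_width: 0.0008
grip_force: 3.4
```

Request:
play_rows:
  increments: [-0.001,0,0,0,0,0,0,-0.0015,0,0,0,0,0,0,-0.0015,0,0,0,0,0,0]

```text
t: 6.15
ee_pos: [0.551, 0.1117, 0.0229]
eef_rot: [[0.993, 0.115, 0.002], [0.115, -0.993, 0.0], [0.002, -0.0, -1.0]]
force: [3.4, 1.2, 4.7]
gripper_width: 0.0005
grip_force: 2.3
```

Request:
play_rows:
  increments: [0,0,0.00025,0,0,0,0,0,0,0,0,0,0,0]

```text
t: 6.4
ee_pos: [0.5508, 0.1117, 0.0228]
eef_rot: [[0.993, 0.115, 0.002], [0.115, -0.993, 0.0], [0.002, -0.0, -1.0]]
force: [3.0, 1.2, 7.3]
gripper_width: 0.0005
grip_force: 3.8
```

Request:
play_rows:
  increments: [-0.0015,0,0,0,0,0,0,-0.0015,0,0,0,0,0,0,-0.0015,0,0,0,0,0,0]

```text
t: 6.78
ee_pos: [0.5468, 0.1112, 0.0228]
eef_rot: [[0.993, 0.115, 0.003], [0.115, -0.993, 0.001], [0.003, -0.0, -1.0]]
force: [3.4, 0.3, 5.8]
gripper_width: 0.0001
grip_force: 3.0
```

Request:
play_rows:
  increments: [0,0,0.00015,0,0,0,0,-0.002,0,5e-05,0,0,0,0,-0.002,0,5e-05,0,0,0,0,-0.002,0,0,0,0,0,0]

```text
t: 7.28
ee_pos: [0.5413, 0.1107, 0.0228]
eef_rot: [[0.993, 0.115, 0.004], [0.115, -0.993, 0.001], [0.004, -0.0, -1.0]]
force: [3.2, 0.6, 6.9]
gripper_width: 0.0007
grip_force: 3.6
```

```bash
cat >>h.py <<'E'
def look(n):
    s=sense();c=get_calibration('wrist');p,d=capture('wrist');cv2.imwrite(f'pics/{n}.png',p);return s,c,p,d
E
python3 - <<'E'
from h import *
s,c,p,d=look('w2')
cv2.imwrite('pics/w2c.png',cv2.resize(p[:330,140:440],None,fx=1.8,fy=1.8,interpolation=cv2.INTER_CUBIC))
E
```

```text
(no output)
```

View pics/w2c.png

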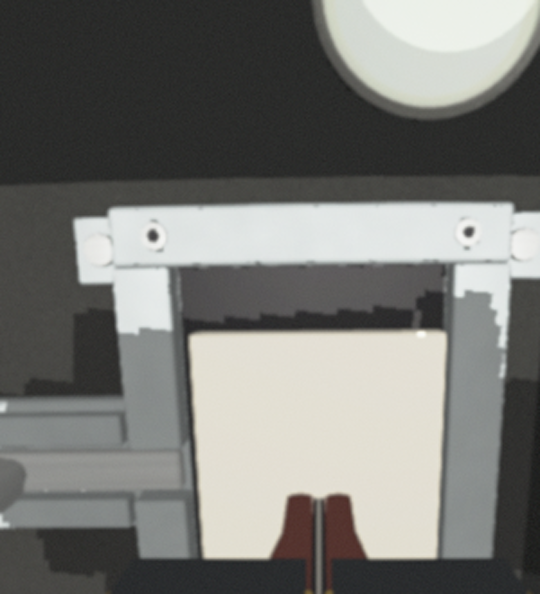

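The plate is following: the gap behind it now runs from row 265 to 330 in the crop, and it sits close to the right rail. I'll keep drawing.

Request:
play_rows:
  increments: [-0.003,-0.0002,5e-05,0,0,0,0,-0.003,-0.0002,5e-05,0,0,0,0,-0.003,-0.0002,5e-05,0,0,0,0,-0.003,-0.0002,5e-05,0,0,0,0]

```text
t: 7.82
ee_pos: [0.5297, 0.1101, 0.0228]
eef_rot: [[0.993, 0.115, 0.005], [0.115, -0.993, 0.001], [0.005, -0.0, -1.0]]
force: [4.6, -0.0, 8.4]
gripper_width: 0.0008
grip_force: 4.3
```

Request:
play_rows:
  increments: [-0.003,0,5e-05,0,0,0,0,-0.003,0,3e-05,0,0,0,0,-0.003,0,3e-05,0,0,0,0]

```text
t: 8.2
ee_pos: [0.521, 0.1091, 0.0228]
eef_rot: [[0.993, 0.115, 0.005], [0.115, -0.993, 0.001], [0.005, -0.0, -1.0]]
force: [5.2, 1.1, 9.3]
gripper_width: 0.0004
grip_force: 4.6
```

Request:
play_rows:
  increments: [-0.003,0,0,0,0,0,0,-0.003,0,2e-05,0,0,0,0,-0.003,0,2e-05,0,0,0,0,-0.003,0,2e-05,0,0,0,0]

```text
t: 8.7
ee_pos: [0.5093, 0.1078, 0.0228]
eef_rot: [[0.993, 0.115, 0.006], [0.115, -0.993, 0.001], [0.006, -0.0, -1.0]]
force: [4.9, 1.0, 9.2]
gripper_width: 0.0004
grip_force: 4.8
```

Request:
play_rows:
  increments: [-0.003,0,2e-05,0,0,0,0,-0.002,0,2e-05,0,0,0,0,-0.002,0,0,0,0,0,0]

```text
t: 9.07
ee_pos: [0.5025, 0.107, 0.0228]
eef_rot: [[0.993, 0.115, 0.006], [0.115, -0.993, 0.001], [0.006, -0.0, -1.0]]
force: [5.6, 1.3, 9.8]
gripper_width: 0.0002
grip_force: 5.0
```

```bash
python3 - <<'E'
from h import *
s,c,p,d=look('w3')
cv2.imwrite('pics/w3c.png',cv2.resize(p[:330,140:440],None,fx=1.8,fy=1.8,interpolation=cv2.INTER_CUBIC))
E
```

```text
(no output)
```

View pics/w3c.png

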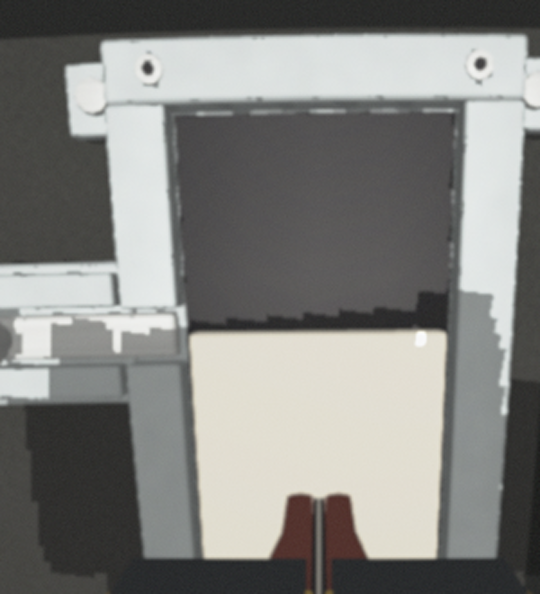

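The plate hasn't slipped since the last picture (same position relative to the fingers). Its back edge still lies across the bolt's gap, so roughly 10–13 mm remain.

Request:
play_rows:
  increments: [-0.002,0,0,0,0,0,0,-0.002,0,1e-05,0,0,0,0,-0.002,0,1e-05,0,0,0,0,-0.002,0,0,0,0,0,0]

```text
t: 9.62
ee_pos: [0.4947, 0.1061, 0.0228]
eef_rot: [[0.993, 0.115, 0.006], [0.115, -0.993, 0.001], [0.006, -0.0, -1.0]]
force: [6.2, 1.0, 10.5]
gripper_width: 0.0006
grip_force: 5.1
```

Request:
play_rows:
  increments: [-0.0015,0,0,0,0,0,0,-0.001,0,0,0,0,0,0]

```text
t: 9.88
ee_pos: [0.4928, 0.1059, 0.0228]
eef_rot: [[0.993, 0.115, 0.007], [0.115, -0.993, 0.001], [0.007, -0.001, -1.0]]
force: [6.3, 0.5, 7.7]
gripper_width: 0.0003
grip_force: 4.2
```

Request:
play_rows:
  increments: [-0.001,0,0,0,0,0,0,-0.001,0,0,0,0,0,0]

```text
t: 10.12
ee_pos: [0.4909, 0.1058, 0.0228]
eef_rot: [[0.993, 0.115, 0.007], [0.115, -0.993, 0.001], [0.007, -0.001, -1.0]]
force: [7.6, 1.3, 8.3]
gripper_width: 0.0001
grip_force: 4.2
```

Request:
play_rows:
  increments: [-0.0015,0,5e-05,0,0,0,0,-0.0015,0,5e-05,0,0,0,0,0,0,0,0,0,0,0]

```text
t: 10.5
ee_pos: [0.488, 0.1054, 0.0228]
eef_rot: [[0.993, 0.115, 0.008], [0.115, -0.993, 0.001], [0.008, -0.001, -1.0]]
force: [6.9, 1.6, 8.5]
gripper_width: 0.0006
grip_force: 4.6
```

```bash
python3 - <<'E'
from h import *
s,c,p,d=look('w4');print(s['force'])
for n in('w2','w3','w4'):
    q=cv2.imread(f'pics/{n}.png').astype(int)
    r=[]
    for u in(255,270,300,340,355,375):
        w=(q[:,u,2]-q[:,u,0]); col=q[120:260,u].min(1); r.append(120+int(np.argmax(np.diff(col[20:]))) +20)
    print(n,r)
cv2.imwrite('pics/w4c.png',cv2.resize(p[:330,140:440],None,fx=1.8,fy=1.8,interpolation=cv2.INTER_CUBIC))
E
```

```text
[6.88568887 1.56867877 8.53116052]
w2 [183, 183, 183, 183, 182, 183]
w3 [183, 183, 183, 182, 183, 183]
w4 [171, 171, 170, 170, 170, 170]
```

View pics/w4c.png

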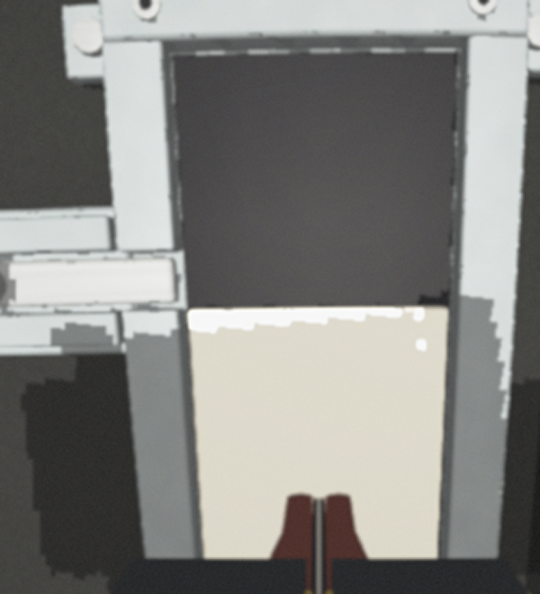

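The fingers have slid about 12 px along the plate, so it is stopped at the front wall, and its back edge (crop row 308) is just clear below the bolt bar (rows 258–305). I'll lift and locate the knob.

Request:
play_rows:
  increments: [0,0,-0.001,0,0,0,0,0,0,-0.003,0,0,0,0,0,0,-0.02,0,0,0,0,0,0,-0.03,0,0,0,0,0,0,-0.03,0,0,0,0,0,0,0,0,0,0,0]

```text
t: 11.3
ee_pos: [0.4844, 0.1047, 0.1066]
eef_rot: [[0.993, 0.115, 0.001], [0.115, -0.993, 0.0], [0.001, -0.0, -1.0]]
force: [0.7, -0.2, -0.1]
gripper_width: 0.0004
grip_force: 0.0
```

```bash
python3 - <<'E'
from h import *
s,c,p,d=look('w5');print(s['ee_pos'],s['eef_rot'].round(4).tolist(),s['force'])
f=np.load('pics/w1.npz');c1={k:f[k] for k in('camera_matrix','D','position','attitude')}
print('knob w1',cast(c1,[231.7,201.7],.0478))
ct=get_calibration('top');print('knob top',cast(ct,[295.7,263.7],.0478))
# knob in w5: depth points higher than .04, on +y side
v,u=np.mgrid[0:480,0:640];n=cv2.undistortPoints(np.stack([u,v],-1).reshape(-1,1,2).astype(float),c['camera_matrix'],c['D']).reshape(-1,2)
z=d.reshape(-1);P=(np.c_[n*[1,-1],-np.ones(len(n))]*z[:,None])@np.array(c['attitude']).T+c['position']
k=(z>0)&(P[:,2]>.038)&(P[:,2]<.06)&(P[:,1]>.16)&(P[:,1]<.23)&(abs(P[:,0]-.55)<.05)
q=P[k];print(k.sum(),q.mean(0),q.min(0),q.max(0),np.median(q[:,2]))
# plate back edge vs wall
a=np.array([[6.7]]);
for x in(.46,.48,.50,.51):
    pass
r=np.radians(6.7);ex=np.array([np.cos(r),np.sin(r)]);ey=np.array([-ex[1],ex[0]])
h=(P[:,:2]-q.mean(0)[:2]);hx=h@ex;hy=h@ey
pl=(z>0)&(abs(P[:,2]-.021)<.004)&(hy<-65)if 0 else None
g=p.min(2);m=((p[:,:,0]>150)).reshape(-1)&(z>0)&(abs(P[:,2]-.0205)<.0025)&(hy<-.06)&(hy>-.115)&(hx<.03)
b=P[m];print('plate back edge hx',np.percentile(hx[m],[99,99.8]),'expect -8')
cv2.imwrite('pics/w5c.png',p)
E
```

```text
[0.48435592 0.10472681 0.10660096] [[0.9933, 0.1153, 0.0014], [0.1153, -0.9933, 0.0003], [0.0014, -0.0001, -1.0]] [ 0.69096692 -0.2490254  -0.12981857]
knob w1 [[0.5484831  0.19940383 0.0478    ]]
knob top [[0.54652731 0.19895485 0.0478    ]]
474 [0.54690694 0.20080692 0.04476101] [0.53954232 0.19393839 0.0381522 ] [0.55379897 0.20951564 0.04758125] 0.04521531165249225
plate back edge hx [-0.00810673 -0.00741122] expect -8
```

View pics/w5c.png

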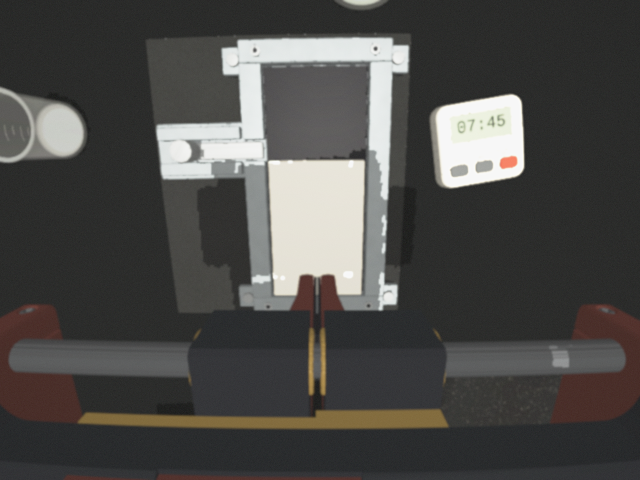

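The plate is home: its back edge is 8 mm behind the knob axis in holder x, as expected. The knob is at (180,151), world about (0.547, 0.2005), with the beaker well clear at (40,125). I'll go outside the knob.

Request:
play_rows:
  increments: [0.024,-0.039,0,0,0,0,0,0.024,-0.039,0,0,0,0,0,0.025,-0.039,0,0,0,0,0,0,0,0,0,0,0,0,0,0,0.03,0,0,0,0,0,0,0,0,0,0,0]

```text
t: 12.1
ee_pos: [0.54, 0.2275, 0.0723]
eef_rot: [[0.993, 0.115, -0.007], [0.115, -0.993, -0.003], [-0.007, 0.002, -1.0]]
force: [-0.4, 0.3, 0.1]
gripper_width: 0.0007
grip_force: 0.0
```

Request:
play_rows:
  increments: [0.003,-0.002,0.015,0,0,0,0,0,0,0.015,0,0,0,0,0,0,0.005,0,0,0,0,0,0,0,0,0,0,0,0,0,0,0,0,0,0]

```text
t: 12.72
ee_pos: [0.5463, 0.2318, 0.0408]
eef_rot: [[0.993, 0.115, 0.001], [0.115, -0.993, 0.0], [0.001, -0.0, -1.0]]
force: [-0.2, 0.4, -0.8]
gripper_width: 0.0007
grip_force: 0.0
```

Request:
play_rows:
  increments: [-0.002,0,0.004,0,0,0,0,0,0,0.004,0,0,0,0,0,0.003,0,0,0,0,0,0,0.003,0,0,0,0,0,0,0,0,0,0,0,0]

```text
t: 13.35
ee_pos: [0.5448, 0.2252, 0.0325]
eef_rot: [[0.993, 0.115, 0.0], [0.115, -0.993, -0.0], [0.0, 0.0, -1.0]]
force: [0.2, -0.2, 0.1]
gripper_width: 0.0007
grip_force: 0.0
```

Request:
play_rows:
  increments: [0,0.003,0,0,0,0,0,0,0.003,0,0,0,0,0,0,0.003,0,0,0,0,0]

```text
t: 13.72
ee_pos: [0.5459, 0.2165, 0.0325]
eef_rot: [[0.993, 0.115, 0.0], [0.115, -0.993, 0.0], [0.0, -0.0, -1.0]]
force: [-0.7, 1.9, 0.7]
gripper_width: 0.0003
grip_force: 0.8
```

Request:
play_rows:
  increments: [0,0.003,0,0,0,0,0,0,0.003,0,0,0,0,0,0,0.003,0,0,0,0,0,0,0.003,0,0,0,0,0]

```text
t: 14.22
ee_pos: [0.5474, 0.2045, 0.0325]
eef_rot: [[0.993, 0.115, 0.0], [0.115, -0.993, 0.0], [0.0, -0.0, -1.0]]
force: [-0.2, 1.7, -0.3]
gripper_width: 0.0006
grip_force: 0.9
```

Request:
play_rows:
  increments: [0,0.0015,0,0,0,0,0,0,0.0015,0,0,0,0,0]

```text
t: 14.48
ee_pos: [0.5477, 0.2016, 0.0325]
eef_rot: [[0.993, 0.115, 0.0], [0.115, -0.993, 0.0], [0.0, -0.0, -1.0]]
force: [-0.2, 1.2, -0.6]
gripper_width: 0.0006
grip_force: 0.8
```

Request:
play_rows:
  increments: [0,0.0015,0,0,0,0,0,0,0.0015,0,0,0,0,0]

```text
t: 14.72
ee_pos: [0.548, 0.1987, 0.0325]
eef_rot: [[0.993, 0.115, 0.0], [0.115, -0.993, 0.0], [0.0, -0.0, -1.0]]
force: [0.4, 2.2, 0.0]
gripper_width: 0.0004
grip_force: 0.8
```

Request:
play_rows:
  increments: [0,0.001,0,0,0,0,0,0,0.001,0,0,0,0,0]

```text
t: 14.98
ee_pos: [0.5482, 0.1967, 0.0324]
eef_rot: [[0.993, 0.115, 0.0], [0.115, -0.993, 0.0], [0.0, -0.0, -1.0]]
force: [1.2, 1.5, 0.4]
gripper_width: 0.0007
grip_force: 0.8
```

Request:
play_rows:
  increments: [0,0.0007,0,0,0,0,0,0,0.0005,0,0,0,0,0]

```text
t: 15.22
ee_pos: [0.5482, 0.1955, 0.0324]
eef_rot: [[0.993, 0.115, 0.0], [0.115, -0.993, 0.0], [0.0, -0.0, -1.0]]
force: [1.5, 1.7, -0.4]
gripper_width: 0.0006
grip_force: 0.8
```

Request:
play_rows:
  increments: [0,0.001,0,0,0,0,0,0,0.0005,0,0,0,0,0]

```text
t: 15.48
ee_pos: [0.5484, 0.194, 0.0324]
eef_rot: [[0.993, 0.115, 0.0], [0.115, -0.993, 0.0], [0.0, -0.0, -1.0]]
force: [1.5, 2.0, 0.2]
gripper_width: 0.0005
grip_force: 0.8
```

Request:
play_rows:
  increments: [0,0.0007,0,0,0,0,0,0,0.0005,0,0,0,0,0]

```text
t: 15.72
ee_pos: [0.5486, 0.1928, 0.0324]
eef_rot: [[0.993, 0.115, 0.0], [0.115, -0.993, 0.0], [0.0, -0.0, -1.0]]
force: [0.7, 3.3, 1.5]
gripper_width: 0.0006
grip_force: 1.7
```

Request:
play_rows:
  increments: [0,0.0004,0,0,0,0,0,0,0,0,0,0,0,0]

```text
t: 15.98
ee_pos: [0.5486, 0.1928, 0.0324]
eef_rot: [[0.993, 0.115, 0.0], [0.115, -0.993, 0.0], [0.0, -0.0, -1.0]]
force: [0.4, 4.9, -0.5]
gripper_width: 0.0006
grip_force: 2.4
```

Request:
play_rows:
  increments: [0,0.0003,0,0,0,0,0,0,0,0,0,0,0,0]

```text
t: 16.23
ee_pos: [0.5486, 0.1927, 0.0325]
eef_rot: [[0.993, 0.115, 0.0], [0.115, -0.993, 0.001], [0.0, -0.001, -1.0]]
force: [0.1, 6.1, -0.1]
gripper_width: 0.0004
grip_force: 3.2
```

Request:
play_rows:
  increments: [0,0.0004,0,0,0,0,0,0,0,0,0,0,0,0]

```text
t: 16.48
ee_pos: [0.5486, 0.1927, 0.0325]
eef_rot: [[0.993, 0.115, 0.0], [0.115, -0.993, 0.001], [0.0, -0.001, -1.0]]
force: [-0.5, 8.6, 1.1]
gripper_width: 0.0004
grip_force: 4.2
```

Request:
play_rows:
  increments: [0,-0.003,0,0,0,0,0,0,-0.005,0,0,0,0,0,0,0,-0.01,0,0,0,0,0,0,-0.03,0,0,0,0,-0.03,0,-0.04,0,0,0,0,-0.03,0.03,-0.03,0,0,0,0,-0.02,0.03,-0.02,0,0,0,0,0,0,0,0,0,0,0]

```text
t: 17.48
ee_pos: [0.4749, 0.1295, 0.1644]
eef_rot: [[0.994, 0.113, 0.002], [0.113, -0.994, 0.0], [0.002, -0.0, -1.0]]
force: [0.4, -0.3, -0.4]
gripper_width: 0.0011
grip_force: 0.0
```

```bash
python3 - <<'E'
from h import *
s,c,p,d=look('w6');print(s['t'],s['ee_pos'],s['force'])
v,u=np.mgrid[0:480,0:640];n=cv2.undistortPoints(np.stack([u,v],-1).reshape(-1,1,2).astype(float),c['camera_matrix'],c['D']).reshape(-1,2)
z=d.reshape(-1);P=(np.c_[n*[1,-1],-np.ones(len(n))]*z[:,None])@np.array(c['attitude']).T+c['position']
k=(z>0)&(P[:,2]>.038)&(P[:,2]<.06)&(P[:,1]>.14)&(P[:,1]<.23)&(abs(P[:,0]-.55)<.04)
q=P[k];print(k.sum(),q.mean(0))
h=P[:,:2]-q.mean(0)[:2];r=np.radians(6.7);ex=np.array([np.cos(r),np.sin(r)]);ey=np.array([-ex[1],ex[0]]);hx=h@ex;hy=h@ey
m=(p[:,:,0]>150).reshape(-1)&(z>0)&(abs(P[:,2]-.0205)<.0025)&(hy<-.06)&(hy>-.095)&(hx<.03)
print('back edge',np.percentile(hx[m],[99,99.8]))
a=p[:330,100:440];cv2.imwrite('pics/w6c.png',cv2.resize(a,None,fx=1.75,fy=1.75,interpolation=cv2.INTER_CUBIC))
E
```

```text
17.475 [0.47492401 0.12953724 0.16435901] [ 0.35403107 -0.30449894 -0.35379666]
273 [0.54996211 0.17635358 0.04509132]
back edge [-0.00804473 -0.00718404]
```

View pics/w6c.png

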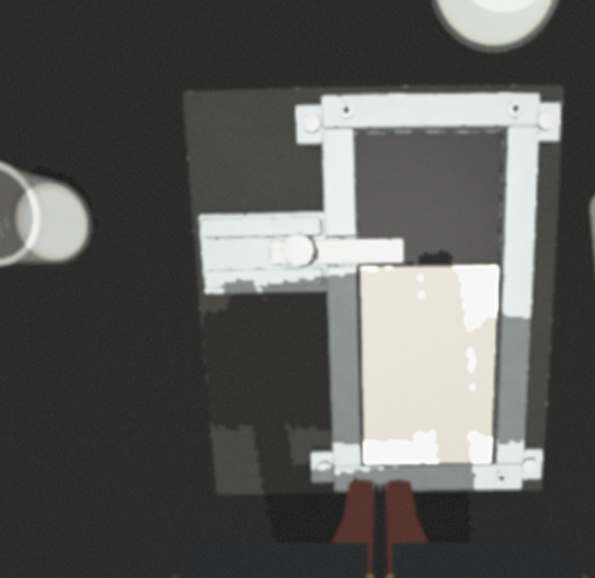

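The bolt bar now reaches into the pocket to crop (403,250), right behind the plate's back edge at row 265. The plate is against the front wall (row 463), and the knob ran to its hard stop. The robot is clear, so I'm handing in.

```bash
python3 -c "
from plant import *
print(hand_in())"
```

```text
the job is handed in; nothing more can be done
None
```

The plate is home against the front wall and the bolt is pushed in behind it to its stop; the highest pressing force I read was about 10.5 N, the bystanders were not touched, and the job was handed in at about 17.5 s.

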